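# Hold a sprung mirror lid at its set mark

### The job

Swing the latch lever of the board inspection case off the lid until it lies back along the case's side, and leave it there. Then lift the spring-loaded lid by its bar handle until it is in line with the steel pointer on the case's quadrant, so that the mirror under the lid shows the board. Finish while still holding the lid there steadily, without moving the pointer or disturbing the loose things around the case.

Things in the scene. Friction and masses are not known exactly. Their poses are not given: they have to be found in the camera images.
- case: grey open-topped inspection case fixed to the table, 200 (x) x 280 (y) x 70 mm high, origin at the centre of its underside; its -x side is the front, its +x side carries the lid's hinge. A lug with the latch's pivot stands at its -y side, an aluminium quadrant (arc of strips about 4 mm thick, radius 167 to 183 mm round the hinge axis, 168 mm to +y of the case's centre, rising to 137 mm above the hinge) with the steel pointer at its +y side
- lid (a joint): angle of the grey lid (200 x 280 x 10 mm plate, 0.35 kg nominal, covers the whole case): 0 shut, grows as the front edge rises, stops at 1.2. A spring and the weight push it shut (spring torque 0.36 N m at 0 plus 0.9 N m per rad): lifting by the bar takes about 4 N when nearly shut and up to 8 N at 0.7 rad along its arc (up to 15 N if pulled straight up), and it falls shut if let go. The latch lever blocks it until the lever is nearly parallel to the case's side
- lid_bar (a point): centre of the straight round middle part of the lid's dark steel bar handle: bar 12 mm thick, 80 mm long along the case's y, on two end posts; its centre is 45 mm above the lid's top face, 165 mm from the hinge axis along the lid towards the front edge and 55 mm above the lid's underside, 10 mm to +y of the case's centre plane. Frame turns with the lid (x from front edge to hinge along the lid, z out of its top face)
- lid_hinge (a point): middle of the lid's hinge axis, at the far (+x) rim of the case at the height of the lid's underside, 70.5 mm above the table; the axis runs along y. Frame turns with the lid
- mark (a joint): angle of the steel pointer, measured just as the lid's angle: the lid is at the mark when both angles are equal. It differs at every start (0.3 to 0.7) and stays where it is by stiff friction
- mark_tip (a point): diamond-shaped tip of the steel pointer, a straight bar 165 mm long and 8 mm thick that turns about the lid's hinge axis beside the lid's +y edge, 156 mm to +y of the case's centre; this point is 166 mm from the hinge axis. When the lid is at the mark the bar lies in the plane of the lid's plate. Frame turns with the pointer (x from tip to hinge along the pointer)
- latch (a joint): angle of the flat steel latch lever about its vertical pivot: 0 = lying along y across the lid, grows clockwise as seen from above (the knob goes to the case's +x, then out to its -y side), 1.57 = lying back along the case's -y side, free of the lid, stops at 1.75. Starts between 0 and 0.3. Friction of about 1 N at the knob; it stays where it is left
- latch_knob (a point): centre of the top of the lever's black upright round knob, 14 mm in diameter, 38 mm tall, standing on the lever 72 mm from the pivot; the knob's top is 128 mm above the table, the lever's upper face 90 mm. Frame turns with the lever (y from pivot to knob)
- latch_pivot (a point): the lever's pivot at the case's -y side, at the lever's underside, 82 mm above the table, 55 mm to -x and 168 mm to -y of the case's centre
- screwdriver: loose screwdriver 190 mm long lying to the +y side of the case; leave alone
- disk_drive: loose flat metal disk drive 146 x 102 x 26 mm to the -y side of the case; leave alone
- screw_jar: loose small clear jar 48 mm in diameter, 55 mm tall with black cap, to the -y side near the front; leave alone

How it is judged (in metres and radians):
On the way, in this order (a step that is already met when the one before it is completed fails the run):
1. the latch lever is swung back along the case's side, clear of the lid (value of joint latch above 1.38 rad), for 0.2 s.
2. the lid is lifted off its seat by the robot (value of joint lid above 0.12 rad and contact force between the fingers and lid above 1 N), for 0.1 s.
At the end, for the whole second after the job is handed in: The gripper's fingers still hold the lid (contact over 1 N), the lid is within 0.07 rad (4 degrees) of the pointer and at rest (under 0.1 rad/s), and the latch lever is still swung back (over 1.38 rad) (angle between the x axis of lid_bar and the x axis of mark_tip, either way round below 0.07 rad and velocity of joint lid between -0.1 and 0.1 rad/s and contact force between the fingers and lid above 1 N and value of joint latch above 1.38 rad); the arm keeps its last pose, push and grip.
It fails at once if screwdriver pushed or knocked away (distance of screwdriver from where it was at the start of the episode above 0.03 m).
It fails at once if disk drive pushed or knocked away (distance of disk_drive from where it was at the start of the episode above 0.03 m).
It fails at once if screw jar pushed or knocked away (distance of screw_jar from where it was at the start of the episode above 0.03 m).
It fails at once if the pointer was moved (distance of mark_tip from where it was at the start of the episode above 0.008 m).
It also fails if it takes over 48 s, if anything falls off the work surface, if the arm or the gripper's body presses on something with over 40 N, if the wrist force passes 120 N, or if a joint passes its speed limit or range.

### The arm

A 7-joint arm with a two-finger parallel gripper is mounted at the origin on the work surface. World frame = base frame: x ahead of the robot, y to its left, z up, the work surface at z = 0. Lengths are in mm, angles in rad, forces in N, time in s.
With the tool pointing down it reaches from about 375 to 925 mm from the base axis. Payload 3.1 kg.
Tool frame: the origin (TCP) lies between the finger pads; the fingertips stand 19 mm ahead of it and the grasp point (between the pads) is the TCP; z points along the fingers, y is the direction in which the jaws open and shut (so a half turn about z gives the same grasp; the last joint's range is limited). The gripper opens to 85 mm and grips with 20 to 120 N. Pads are 22 mm wide; open, the fingers measure 114 mm over their backs; the gripper's body (76 mm by 85 mm) begins 54 mm behind the grasp point. The pads swing forward as they close: fully open they stand 13 mm farther back than shut.
Start: joints at [-1.357, 0.383, 0.044, 1.598, -0.018, 1.161, -0.05], TCP at [199.38, 618.669, 250.269] pointing down, gripper open.
Joint ranges: [-2.61, 2.61], [-0.41, 2.15], [-1.48, 1.57], [0, 2.5], [-1.57, 4.71], [0.05, 1.97], [-2.85, 2.85]. Speed limits (rad/s): [2.79, 2.79, 3.14, 3.14, 3.14, 3.14, 3.14].

### API

Orientations are given as a rotation vector (axis times angle).
In Python, from cell import env gives the robot as it stands.
- The arm moves only by the shell command python3 -m crank 'ROWS' [FORCE]. ROWS is text: rows parted by semicolons, each of 7 numbers parted by spaces: the turn, a rotation vector about the tool's x, y, z in rad, then the shift along the tool's x, y, z in mm, then the opening in per cent of the stroke, from 0 (shut) to 100 (fully open). A call has 1 to 10 rows; each row shifts and turns the commanded pose from where the row before left it, along the tool's axes as they then stand; what a row does not reach is not made up. A row lasts 1/10 s, in which the tool goes at most 50 mm and 8.59 degrees, less where a joint would pass 70% of its speed; a pose out of reach is approached as far as the arm can. A call is refused whole if a number of a shift passes 50 or a number of a turn 0.15, either way. A call with a gripper value outside its range is refused whole. The fingers move at their own pace and stop on an object; FORCE is the grip in N (left out, the last holds). Time passes only in rows, so rows that do not move let the fingers close. It gives the time, the measured TCP pose, the force and the opening at its end, in the units of the state.
- env.sense(): the state, without advancing time (a new reading comes with each control period).
- env.capture(name): name is "scene" or "side" or "wrist"; returns a dict with "pixels" (420x560x3 uint8, red, green, blue), "intrinsics" (3x3 intrinsics, pixels), "rvec" (rotation vector, rad) and "tvec" (3), from world to camera coordinates, as OpenCV has them. Camera axes: x right, y down, z forward; pixel columns grow to the right and rows downward; lengths in mm; the calibration is good to about 2 mm. A picture is of the moment at which its call begins. There is no depth.
- env.close_job(): hands the job in, once; it reports no verdict.
The state is a dict: "t": time; "q": joint angles; "qd": joint speeds; "effort": joint torques, N m; "eef_pos": TCP position; "eef_rot": TCP orientation; "ft_force": force on the tool from outside, world axes, zero at the start; "wrist_torque": the same for the moment, N m; "width": finger opening in mm.
Only numpy, scipy, OpenCV 4.12 (cv2) and the standard library are available. Lean on these libraries where they do the work, as an engineer would, in place of code of your own. Each camera call takes 0.05 s, during which the arm holds its last target.

## Working session

There is one attempt and no reset: what is moved stays moved. The work goes in short steps, Python scripts to look and compute and a shell command to move; the robot and the scene stay as the last step left them, time stands still between calls to the robot, and variables do not carry over. Pictures are saved under pics/ and viewed, and the job is handed in when it is done.

```bash
ls; mkdir -p pics; cat > h.py <<'E'
import numpy as np, cv2
from cell import env
def cap(n,f):
    c=env.capture(n); cv2.imwrite('pics/'+f+'.png',cv2.cvtColor(c['pixels'],cv2.COLOR_RGB2BGR))
    np.savez('pics/'+f+'.npz',K=c['intrinsics'],r=c['rvec'],t=c['tvec']); return c
def load(f):
    d=np.load('pics/'+f+'.npz'); return d['K'],d['r'],d['t']
def proj(f,P):
    K,r,t=load(f); return cv2.projectPoints(np.float64(P).reshape(-1,1,3),r,t,K,None)[0].reshape(-1,2)
def onz(f,uv,z):
    K,r,t=load(f);R=cv2.Rodrigues(r)[0];C=-R.T@t.reshape(3)
    d=R.T@np.linalg.inv(K)@np.array([uv[0],uv[1],1.]); return C+d*(z-C[2])/d[2]
def crop(f,x0,y0,x1,y1,o,s=None):
    im=cv2.imread('pics/'+f+'.png')[y0:y1,x0:x1]; s=s or min(800/(x1-x0),600/(y1-y0))
    cv2.imwrite('pics/'+o+'.png',cv2.resize(im,None,fx=s,fy=s,interpolation=cv2.INTER_CUBIC)); print(o,'scale',s)
E
python3 - <<'E'
from h import *
for n in ['scene','side','wrist']: cap(n,n+'0')
s=env.sense(); print({k:np.round(v,3) for k,v in s.items()})
E
```

```text
pics
{'t': np.float64(0.15), 'q': array([-1.357,  0.384,  0.044,  1.599, -0.018,  1.161, -0.05 ]), 'qd': array([-0.001, -0.003, -0.001, -0.006,  0.002, -0.001,  0.001]), 'effort': array([ 2.0000e-03, -4.3405e+01,  1.0270e+00, -2.4998e+01,  1.1000e-02,
        7.0000e-03,  0.0000e+00]), 'eef_pos': array([199.175, 617.999, 249.177]), 'eef_rot': array([-4.880e-01, -3.103e+00,  3.000e-03]), 'ft_force': array([-1.117,  0.109, -0.07 ]), 'wrist_torque': array([0.023, 0.002, 0.   ]), 'width': np.float64(85.074)}
```

View pics/scene0.png

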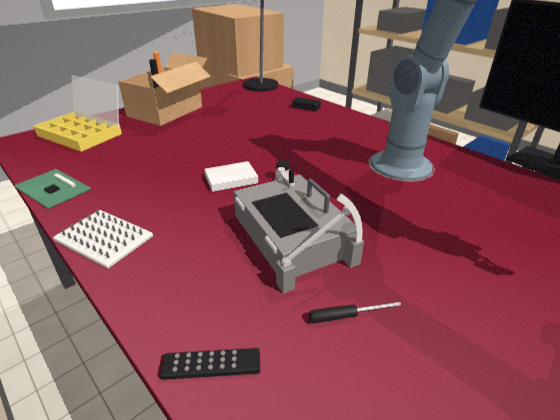

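View pics/side0.png

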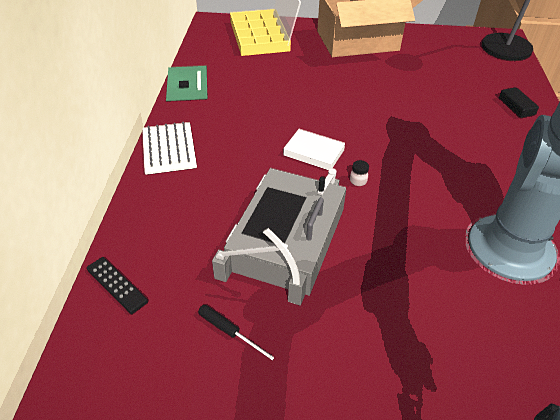

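View pics/wrist0.png

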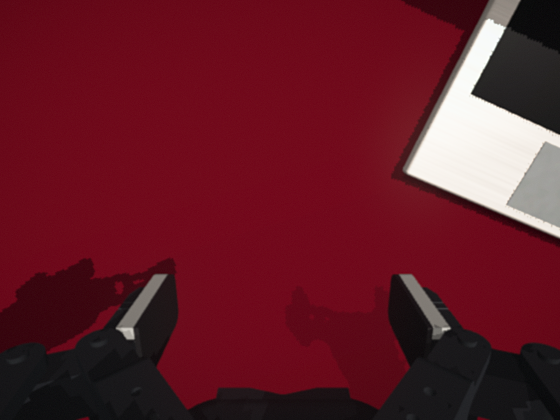

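The case is seen in scene at about (295,225) and in side at about (280,235). The latch is on the far side and the quadrant and pointer are on the near side. I'll enlarge both.

```bash
python3 - <<'E'
from h import *
crop('scene0',220,150,380,300,'sc'); crop('side0',200,150,380,310,'si')
E
```

```text
sc scale 4.0
si scale 3.75
```

View pics/sc.png

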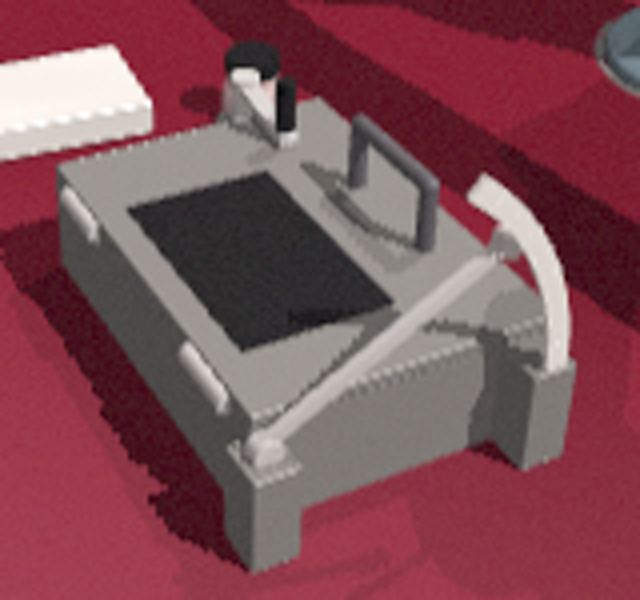

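View pics/si.png

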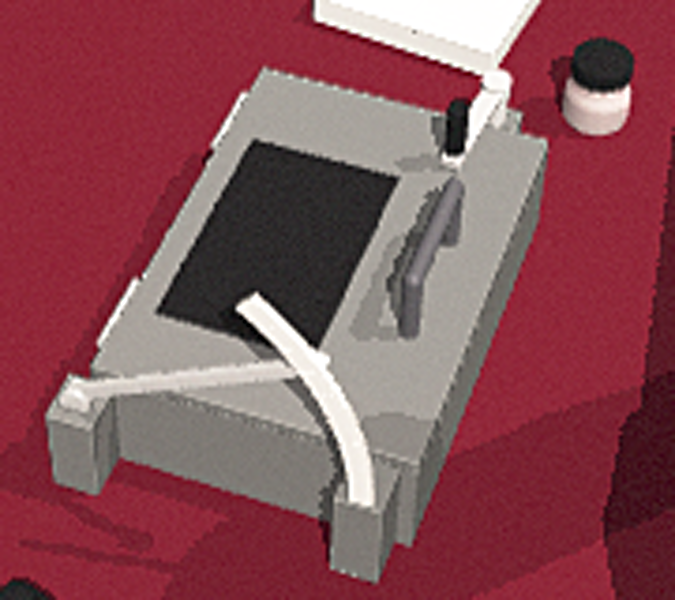

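```bash
cat > fit.py <<'E'
from h import *
from scipy.optimize import least_squares
def world(p,L):
    c,s=np.cos(p[2]),np.sin(p[2]); L=np.float64(L)
    return np.array([p[0]+c*L[0]-s*L[1],p[1]+s*L[0]+c*L[1],L[2]])
def model(p):
    m,l=p[3],p[4]
    return dict(hm=(100,-140,80.5),hp=(100,140,80.5),fm=(-100,-140,80.5),fp=(-100,140,80.5),bar=(-65,10,125.5),
     knob=(-55+72*np.sin(l),-168+72*np.cos(l),128),
     tip=(100-166*np.cos(m),156,70.5+166*np.sin(m)),piv=(100,156,70.5))
obs={'scene0':dict(hm=(234.5,191.7),hp=(282.5,254.2),fm=(300,174.5),bar=(319,188.75),knob=(291.5,170),tip=(346.2,210.7),piv=(286.2,262.5)),
'side0':dict(hm=(270.4,168.4),fm=(345.9,187.3),fp=(311.2,273.2),hp=(224.5,247.3),bar=(315.7,211.3),knob=(322.1,176.9),tip=(285.3,245.2),piv=(220,255.3))}
def res(p,detail=False):
    M=model(p);r=[]
    for f,o in obs.items():
        for k,uv in o.items():
            d=proj(f,world(p,M[k]))[0]-uv; r+=list(d)
            if detail: print(f,k,np.round(d,1))
    return np.array(r)
if __name__=='__main__':
    hm,fp=onz('side0',obs['side0']['hm'],80.5),onz('side0',obs['side0']['fp'],80.5)
    fm=onz('side0',obs['side0']['fm'],80.5); print(hm,fp,fm)
    c=(hm+fp)/2; e=hm-fm; yaw=np.arctan2(e[1],e[0])
    s=least_squares(res,[c[0],c[1],yaw,.5,.15],x_scale=[10,10,.1,.1,.1],loss='soft_l1')
    p=s.x; print(p); res(p,True); np.save('p.npy',p)
    for k,v in model(p).items(): print(k,np.round(world(p,v),1))
E
python3 fit.py
```

```text
[ 594.64622443 -130.05607582   80.5       ] [478.02237864 187.09384099  80.5       ] [405.55476846 -79.67676804  80.5       ]
[ 5.36319425e+02  2.46649748e+01 -2.66868052e-01  5.68108793e-01
  1.18886321e-01]
scene0 hm [-0.6 -0.5]
scene0 hp [0.5 0.8]
scene0 fm [ 0.4 -0.1]
scene0 bar [-0.2  0. ]
scene0 knob [-0.1  0.4]
scene0 tip [ 0.4 -0.1]
scene0 piv [0.3 0.8]
side0 hm [-0.2 -1.8]
side0 fm [ 1.1 -1.1]
side0 fp [ 0.6 -0.3]
side0 hp [-0.8 -0.8]
side0 bar [ 0.2 -0.1]
side0 knob [-0.   0.8]
side0 tip [-2.8  0.7]
side0 piv [ 0.9 -0.4]
hm [ 595.9 -136.8   80.5]
hp [669.7 133.3  80.5]
fm [402.9 -84.   80.5]
fp [476.8 186.1  80.5]
bar [476.3  51.5 125.5]
knob [466.1 -56.2 128. ]
tip [538.9 185.7 159.8]
piv [673.9 148.8  70.5]
```

Both views fit to within about 1–2 px: case at (536,25), yaw −0.267, pointer about 0.568, latch about 0.12. First I lift and translate to above the knob.

```bash
cat > rem.py <<'E'
import sys
from h import *
from fit import world
from scipy.spatial.transform import Rotation as Ro
def rem(P,ang,tilt=0):
    s=env.sense(); R=Ro.from_rotvec(s['eef_rot']).as_matrix()
    y=np.array([np.cos(ang),np.sin(ang),0]); z=np.array([0,0,-1.]); T=np.c_[np.cross(y,z),y,z]
    print('t',round(float(s['t']),2),'pos',np.round(s['eef_pos'],1),'q',np.round(s['q'],2),'w',round(float(s['width']),1),'F',np.round(s['ft_force'],1))
    print('turn',np.round(Ro.from_matrix(R.T@T).as_rotvec(),3),'shift',np.round(R.T@(np.array(P)-s['eef_pos']),1))
if __name__=='__main__': a=[float(v) for v in sys.argv[1:]]; rem(a[:3],a[3])
E
python3 -m crank '0 0 0 0 0 -30 100;0 0 0 0 0 -30 100;0 0 0 -31 -37 0 100;0 0 0 -31 -37 0 100;0 0 0 -31 -37 0 100;0 0 0 -31 -37 0 100;0 0 0 -31 -37 0 100;0 0 0 -31 -37 0 100;0 0 0 -31 -37 0 100;0 0 0 -31 -37 0 50'
python3 rem.py 466.1 -56.2 250 -0.386
```

```text
t: 1.15
eef_pos: [344.9, 258.7, 310.1]
eef_rot: [-0.488, -3.103, -0.0]
ft_force: [1.1, 0.0, 0.7]
width: 73.2
t 1.15 pos [344.9 258.7 310.1] q [-1.03 -0.11  0.28  2.03  0.03  1.22  0.49] w 73.2 F [1.1 0.  0.7]
turn [-0.    -0.     1.645] shift [-211.9 -262.6   60. ]
```

```bash

python3 -m crank '0 0 0 -30 -37 0 50;0 0 0 -30 -37 0 50;0 0 0 -30 -37 0 50;0 0 0 -30 -37 0 50;0 0 0 -30 -37 0 50;0 0 0 -30 -37 0 50;0 0 0 -32 -40 0 50;0 0 0.15 0 0 0 50;0 0 0.15 0 0 0 50;0 0 0.15 0 0 0 50'
python3 -m crank '0 0 0.15 0 0 0 50;0 0 0.15 0 0 0 50;0 0 0.15 0 0 0 50;0 0 0.15 0 0 0 50;0 0 0.15 0 0 0 50;0 0 0.15 0 0 0 50;0 0 0.15 0 0 0 50;0 0 0.15 0 0 20 50;0 0 0 0 0 20 50;0 0 0 0 0 0 50'
python3 rem.py 466.1 -56.2 250 -0.386
python3 -c "
from h import *
cap('wrist','w1')"
```

```text
t: 2.15
eef_pos: [465.3, -53.1, 309.9]
eef_rot: [-1.179, -2.911, 0.0]
ft_force: [0.3, 0.8, 0.1]
width: 42.7
t: 3.15
eef_pos: [463.1, -52.3, 267.6]
eef_rot: [-2.608, -1.746, 0.009]
ft_force: [-0.2, 1.0, -1.0]
width: 42.9
t 3.15 pos [463.1 -52.3 267.6] q [-0.66 -0.01  0.69  2.03  0.01  1.13 -0.36] w 42.9 F [-0.2  1.  -1. ]
turn [-0.006  0.003 -0.005] shift [-2.4  4.4 17.5]
```

View pics/w1.png

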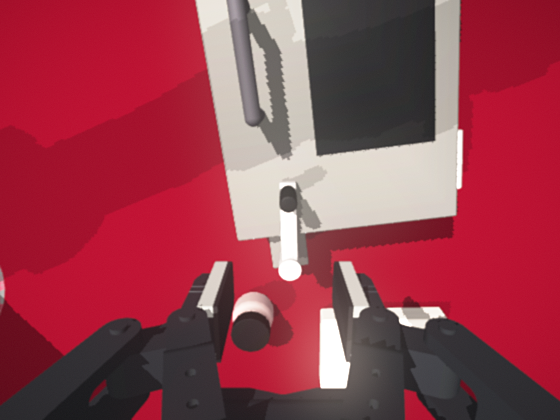

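The wrist view shows the knob top at about (288,205), the lever running from there to the pivot at (290,268), the jar below left and the drive at the bottom.

```bash
python3 -c "
from h import *
from fit import *
p=np.load('p.npy');M=model(p)
for k in M: print(k,proj('w1',world(p,M[k]))[0].round(1))
print('pivtop',proj('w1',world(p,(-55,-168,95))))
print(onz('w1',(288,205),128),onz('w1',(288,193),128))
crop('w1',200,0,480,300,'w1c')
"
```

```text
hm [457.2 214.2]
hp [ 465.7 -181.7]
fm [237.1 239.2]
fp [ 171.6 -134.6]
bar [244.1  54.3]
knob [289.9 202.2]
tip [ 240.6 -299.9]
piv [ 459.4 -201. ]
pivtop [[289.39125058 268.38653032]]
[463.87583272 -57.63332064 128.        ] [467.41324295 -48.93661402 128.        ]
w1c scale 2.0
```

View pics/w1c.png

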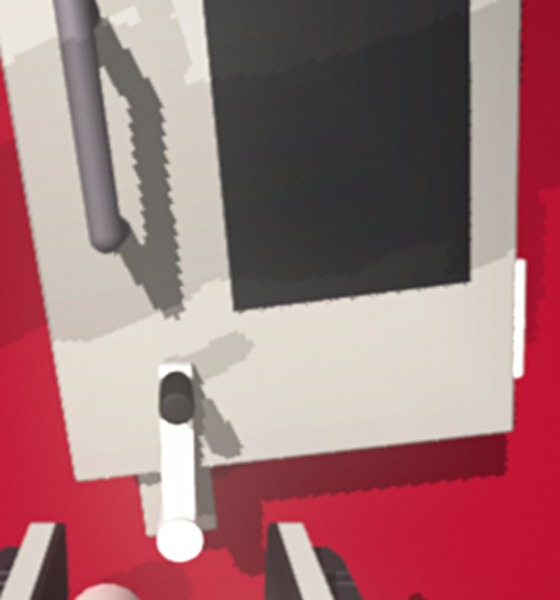

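The model's projections match the wrist image within 2 px. I descend next.

```bash

python3 -m crank '0 0 0 0 4 17 50;0 0 0 -2 0 25 50;0 0 0 0 0 25 50;0 0 0 0 0 25 50;0 0 0 0 0 25 50;0 0 0 0 0 0 50;0 0 0 0 0 0 50'
python3 rem.py 465.5 -56.4 115 -0.386
```

```text
t: 3.9
eef_pos: [469.2, -55.8, 154.1]
eef_rot: [2.61, 1.748, 0.0]
ft_force: [-0.7, -0.0, 1.0]
width: 42.7
t 3.9 pos [469.2 -55.8 154.1] q [-0.61  0.19  0.7   2.13 -0.16  0.87 -0.2 ] w 42.7 F [-0.7 -0.   1. ]
turn [ 0.001  0.    -0.005] shift [-1.9 -3.2 39.1]
```

```bash

python3 -m crank '0 0 0 -2 -3 0 50;0 0 0 0 0 20 50;0 0 0 0 0 19 50;0 0 0 0 0 0 50;0 0 0 0 0 0 50;0 0 0 0 0 0 50'
python3 rem.py 465.5 -56.4 115 -0.386
python3 -c "
from h import *
cap('wrist','w2')"
```

```text
t: 4.5
eef_pos: [466.3, -56.5, 115.8]
eef_rot: [2.61, 1.747, 0.004]
ft_force: [0.8, 0.6, -0.1]
width: 42.4
t 4.5 pos [466.3 -56.5 115.8] q [-0.58  0.27  0.68  2.16 -0.24  0.78 -0.14] w 42.4 F [ 0.8  0.6 -0.1]
turn [ 0.002 -0.002 -0.005] shift [-0.2 -0.8  0.8]
```

View pics/w2.png

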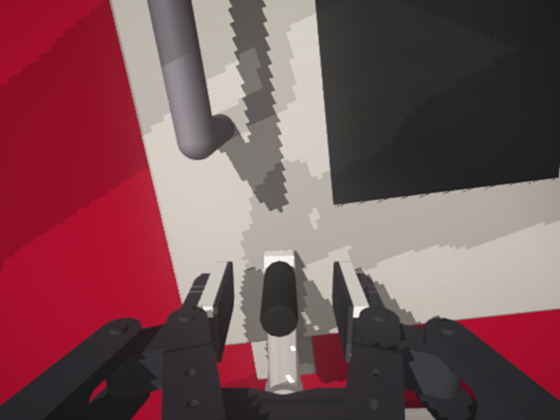

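The knob stands between the pads. I close lightly and start the swing.

```bash

python3 -m crank '0 0 0 0 0 0 0;0 0 0 0 0 0 0;0 0 0 0 0 0 0;0 0 0 0 0 0 0;0 0 0 0 0 0 0;0 0 0 0 0 0 0' 25
python3 -m crank '0 0 0.1 -0.36 7.2 0 0;0 0 0.1 -0.36 7.2 0 0;0 0 0.1 -0.36 7.2 0 0;0 0 0.1 -0.36 7.2 0 0;0 0 0 0 0 0 0;0 0 0 0 0 0 0'
cat > lat.py <<'E'
from rem import *
p=np.load('p.npy'); s=env.sense(); piv=world(p,(-55,-168,82))
d=s['eef_pos']-piv; c,sn=np.cos(p[2]),np.sin(p[2]); l=np.array([c*d[0]+sn*d[1],-sn*d[0]+c*d[1]])
a=np.arctan2(l[0],l[1]); print('latch',a,'r',np.hypot(*l)); 
rem(s['eef_pos'],p[2]-a)
E
python3 lat.py
```

```text
t: 5.15
eef_pos: [465.5, -56.3, 114.7]
eef_rot: [2.611, 1.748, 0.001]
ft_force: [-0.1, 0.7, 5.5]
width: 13.0
t: 5.75
eef_pos: [490.0, -72.2, 114.8]
eef_rot: [2.904, 1.197, 0.003]
ft_force: [0.4, 0.4, 5.3]
width: 12.9
latch 0.5221611224261182 r 71.91979598218037
t 5.75 pos [490.  -72.2 114.8] q [-0.59  0.34  0.75  2.1  -0.32  0.81 -0.44] w 12.9 F [0.4 0.4 5.3]
turn [ 0.002 -0.002  0.   ] shift [0. 0. 0.]
```

```bash

python3 -m crank '0 0 0.1 -0.36 7.2 0 0;0 0 0.1 -0.36 7.2 0 0;0 0 0.1 -0.36 7.2 0 0;0 0 0.1 -0.36 7.2 0 0;0 0 0.1 -0.36 7.2 0 0;0 0 0 0 0 0 0'
python3 lat.py
python3 -m crank '0 0 0.1 -0.36 7.2 0 0;0 0 0.1 -0.36 7.2 0 0;0 0 0.1 -0.36 7.2 0 0;0 0 0.1 -0.36 7.2 0 0;0 0 0.1 -0.36 7.2 0 0;0 0 0.1 -0.36 7.2 0 0;0 0 0 0 0 0 0;0 0 0 0 0 0 0;0 0 0 0 0 0 0'
python3 lat.py
```

```text
t: 6.35
eef_pos: [508.7, -103.3, 114.9]
eef_rot: [3.11, 0.439, 0.006]
ft_force: [3.0, 1.5, 4.3]
width: 13.3
latch 1.0301572367517235 r 72.4033807082265
t 6.35 pos [ 508.7 -103.3  114.9] q [-0.6   0.42  0.85  2.05 -0.42  0.84 -0.79] w 13.3 F [3.  1.5 4.3]
turn [ 0.002 -0.003  0.007] shift [0. 0. 0.]
t: 7.25
eef_pos: [508.2, -146.1, 115.0]
eef_rot: [3.101, -0.493, 0.008]
ft_force: [5.8, -0.6, 2.1]
width: 13.2
latch 1.6282686333005876 r 72.995767038735
t 7.25 pos [ 508.2 -146.1  115. ] q [-0.61  0.5   0.98  2.04 -0.54  0.88 -1.21] w 13.2 F [ 5.8 -0.6  2.1]
turn [ 0.    -0.005  0.009] shift [0. 0. 0.]
```

```bash

python3 -m crank '0 0 0 0 0 0 40;0 0 0 0 0 0 40;0 0 0 0 0 0 40;0 0 0 0 0 0 40;0 0 0 0 0 -30 40;0 0 0 0 0 -40 40;0 0 0 0 0 -40 50;0 0 0 0 0 -40 50;0 0 0 0 0 0 50;0 0 0 0 0 0 50'
python3 rem.py 476.3 51.5 250 -0.267
python3 - <<'E'
from h import *
for n in ['scene','side','wrist']: cap(n,n+'3')
crop('side3',200,150,380,310,'si3')
E
```

```text
t: 8.25
eef_pos: [506.2, -145.7, 264.7]
eef_rot: [-3.1, 0.499, -0.002]
ft_force: [-0.4, -0.7, -0.8]
width: 42.4
t 8.25 pos [ 506.2 -145.7  264.7] q [-0.85  0.28  1.23  1.92 -0.29  1.14 -1.41] w 42.4 F [-0.4 -0.7 -0.8]
turn [-0.    -0.002 -1.623] shift [ -90.3 -177.8   14.9]
si3 scale 3.75
```

View pics/si3.png

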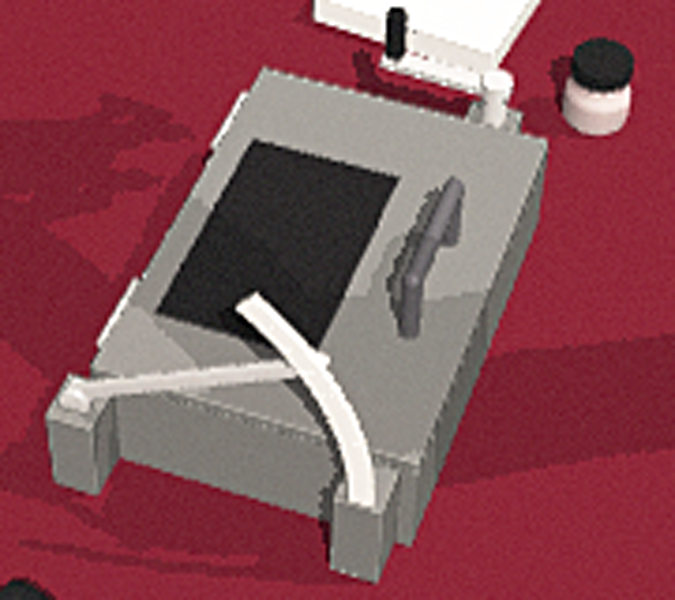

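View pics/scene3.png

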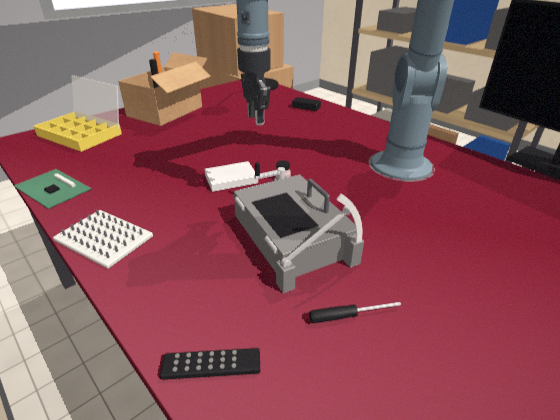

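View pics/wrist3.png

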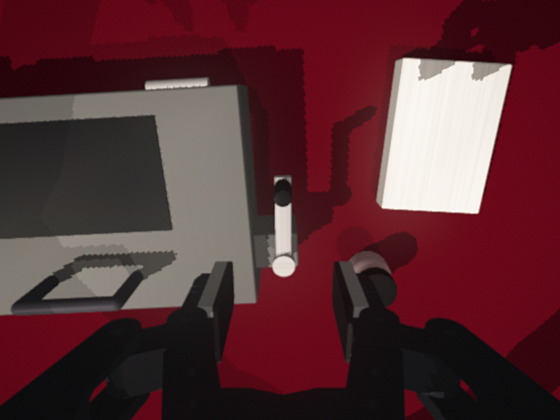

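The lever (knob at scene (257,168), in wrist running (283,190) to (284,265)) now lies parallel to the case's side; the jar and drive have not moved. I go to the bar next.

```bash

python3 -m crank '0 0 0 -22.6 -44.5 0 50;0 0 0 -22.6 -44.5 0 50;0 0 0 -22.6 -44.5 0 50;0 0 0 -22.6 -44.5 0 50;0 0 -0.1475 0 0 0 50;0 0 -0.1475 0 0 0 50;0 0 -0.1475 0 0 0 50;0 0 -0.1475 0 0 0 50;0 0 -0.1475 0 0 0 50;0 0 -0.1475 0 0 0 50'
python3 -m crank '0 0 -0.1475 0 0 0 50;0 0 -0.1475 0 0 0 50;0 0 -0.1475 0 0 0 50;0 0 -0.1475 0 0 0 50;0 0 -0.1475 0 0 0 50;0 0 0 0 0 0 50;0 0 0 0 0 0 50;0 0 0 0 0 0 50'
python3 rem.py 476.3 51.5 250 -0.267
python3 - <<'E'
from h import *
from fit import *
cap('wrist','w4')
p=np.load('p.npy'); M=model(p)
for k in M: print(k,proj('w4',world(p,M[k]))[0].round(1))
for y in (-30,50): print(proj('w4',world(p,(-65,y,131.5))))
E
```

```text
t: 9.4
eef_pos: [474.9, 51.3, 262.9]
eef_rot: [3.013, 0.885, -0.005]
ft_force: [-1.3, 0.8, -0.4]
width: 42.7
t: 10.2
eef_pos: [475.8, 51.4, 263.8]
eef_rot: [2.501, 1.901, -0.002]
ft_force: [-0.1, 0.2, 0.6]
width: 42.9
t 10.2 pos [475.8  51.4 263.8] q [-1.4   0.03  1.25  2.02 -0.03  1.11 -0.41] w 42.9 F [-0.1  0.2  0.6]
turn [-0.001  0.001 -0.004] shift [ 0.2  0.5 13.8]
hm [451.1 332.4]
hp [501.3  18. ]
fm [249.1 332.8]
fp [237.6  19.1]
bar [284.2 199.9]
knob [306.8 323.9]
tip [330.3 -43.3]
piv [497.5  -2.5]
[[284.32385343 252.22188596]]
[[284.07520529 147.3571994 ]]
```

View pics/w4.png

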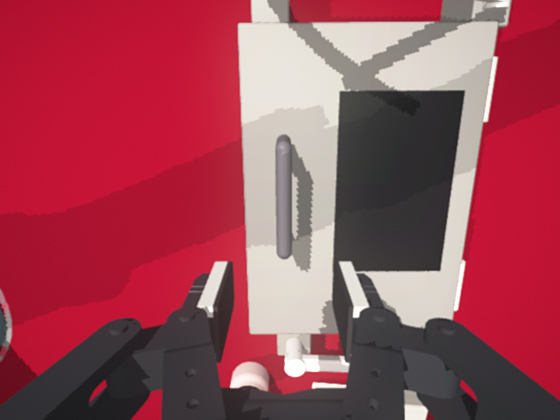

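The bar spans (283,138) to (284,256), matching the model. I descend to it.

```bash

python3 -m crank '0 0 0 0 0 28 50;0 0 0 0 0 28 50;0 0 0 0 0 28 50;0 0 0 0 0 28 50;0 0 0 0 0 18 50;0 0 0 0 0 8 50;0 0 0 0 0 0 50;0 0 0 0 0 0 50;0 0 0 0 0 0 50'
python3 rem.py 476.3 51.5 124.5 -0.267
```

```text
t: 11.15
eef_pos: [477.3, 51.9, 127.4]
eef_rot: [2.498, 1.904, 0.004]
ft_force: [0.6, 0.4, 0.6]
width: 43.0
t 11.15 pos [477.3  51.9 127.4] q [-1.1   0.38  1.05  2.14 -0.44  0.86 -0.05] w 43.0 F [0.6 0.4 0.6]
turn [ 0.002 -0.002 -0.001] shift [-0.6 -0.9  2.9]
```

```bash

python3 -m crank '0 0 0 -0.6 -0.9 2 50;0 0 0 0 0 0 0;0 0 0 0 0 0 0;0 0 0 0 0 0 0;0 0 0 0 0 0 0;0 0 0 0 0 0 0;0 0 0 0 0 0 0;0 0 0 0 0 0 0' 70
python3 - <<'E'
from rem import *
from fit import *
p=np.load('p.npy'); s=env.sense(); rem(world(p,(-65,10,125.5)),p[2])
a0=np.arctan2(55,165);R=np.hypot(55,165)
for th in np.arange(.1,.61,.1).tolist()+[p[3]]:
    print(round(th,3),'dyTool',round(-R*np.cos(th+a0)+165,1),'dz',round(R*np.sin(th+a0)-55,1))
E
```

```text
t: 11.95
eef_pos: [476.2, 51.2, 124.7]
eef_rot: [2.498, 1.903, 0.002]
ft_force: [4.1, -1.0, 0.6]
width: 9.5
t 11.95 pos [476.2  51.2 124.7] q [-1.1   0.38  1.05  2.14 -0.44  0.85 -0.05] w 9.5 F [ 4.1 -1.   0.6]
turn [ 0.002 -0.    -0.002] shift [ 0.3 -0.  -0.8]
0.1 dyTool 6.3 dz 16.2
0.2 dyTool 14.2 dz 31.7
0.3 dyTool 23.6 dz 46.3
0.4 dyTool 34.4 dz 59.9
0.5 dyTool 46.6 dz 72.4
0.6 dyTool 59.9 dz 83.6
0.568 dyTool 55.5 dz 80.1
```

```bash

python3 -m crank '0 0 0 0 2.9 -8.2 0;0 0 0 0 3.4 -8 0;0 0 0 0 3.8 -7.8 0;0 0 0 0 4.1 -7.7 0;0 0 0 0 0 0 0;0 0 0 0 0 0 0'
cat > lid.py <<'E'
from rem import *
p=np.load('p.npy'); s=env.sense(); d=s['eef_pos']-world(p,(100,10,70.5)); c,sn=np.cos(p[2]),np.sin(p[2])
l=np.array([c*d[0]+sn*d[1],-sn*d[0]+c*d[1],d[2]])
print('lid',np.arctan2(l[2],-l[0])-np.arctan2(55,165),'R',np.hypot(l[0],l[2]),'want R 173.9','y',l[1],'mark',p[3])
rem(s['eef_pos'],p[2])
E
python3 lid.py
```

```text
t: 12.55
eef_pos: [488.4, 47.8, 154.8]
eef_rot: [2.498, 1.904, -0.0]
ft_force: [6.6, -0.5, -11.0]
width: 9.7
lid 0.18392362971442772 R 174.11082095837833 want R 173.9 y -0.3358642040234727 mark 0.5681087925392918
t 12.55 pos [488.4  47.8 154.8] q [-1.12  0.35  1.09  2.1  -0.39  0.92 -0.08] w 9.7 F [  6.6  -0.5 -11. ]
turn [ 0.     0.    -0.001] shift [0. 0. 0.]
```

```bash

python3 -m crank '0 0 0 0 4.5 -7.4 0;0 0 0 0 4.9 -7.2 0;0 0 0 0 5.2 -7 0;0 0 0 0 5.6 -6.6 0;0 0 0 0 5.9 -6.4 0;0 0 0 0 6.3 -6.1 0;0 0 0 0 0 0 0;0 0 0 0 0 0 0'
python3 lid.py
python3 - <<'E'
from h import *
for n in ['scene','side']: cap(n,n+'5')
crop('side5',200,130,380,290,'si5');crop('scene5',220,130,380,280,'sc5')
E
```

```text
t: 13.35
eef_pos: [518.0, 39.7, 196.9]
eef_rot: [-2.493, -1.901, 0.006]
ft_force: [-6.4, 3.5, -0.7]
width: 9.3
lid 0.48287944102049424 R 175.38568457988262 want R 173.9 y -0.29289174876848634 mark 0.5681087925392918
t 13.35 pos [518.   39.7 196.9] q [-1.09  0.35  1.11  1.99 -0.37  1.02 -0.07] w 9.3 F [-6.4  3.5 -0.7]
turn [-0.007 -0.001 -0.001] shift [0. 0. 0.]
si5 scale 3.75
sc5 scale 4.0
```

View pics/si5.png

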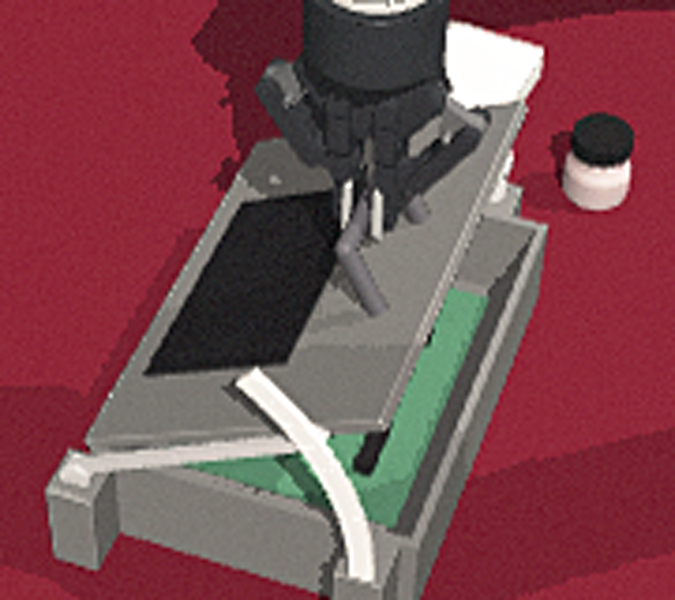

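View pics/sc5.png

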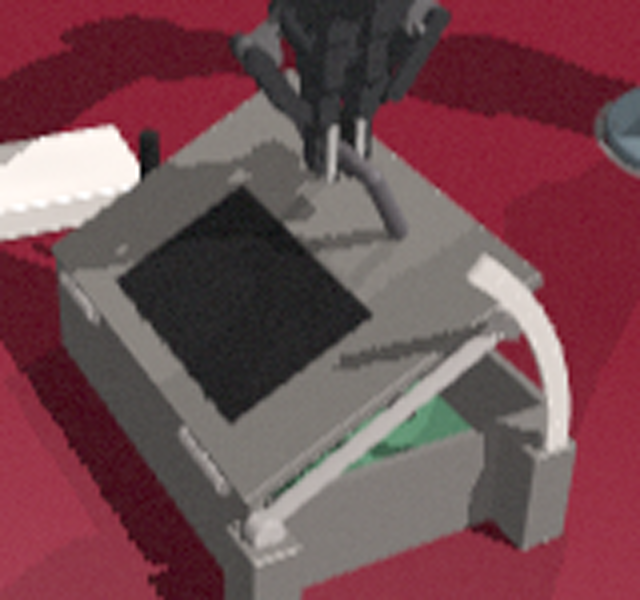

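The latch still lies back and the lid is just below the pointer. Next I fit the lid angle from its corners: front/+y at scene crop (543,275) and side crop (382,428), front/−y at side crop (528,100).

```bash
python3 - <<'E'
from fit import *
p=np.load('p.npy')
def L(th,a,y,h): return world(p,(100-a*np.cos(th)+h*np.sin(th),y,70.5+a*np.sin(th)+h*np.cos(th)))
for th in (.44,.46,.48,.5,.52):
    print(th,*[np.round((proj(f,L(th,200,y,10))[0]-o)*s,0) for f,y,o,s in (('scene5',140,(220,130),4),('side5',140,(200,130),3.75),('side5',-140,(200,130),3.75))])
print('pointer')
for th in (.53,.55,.57,.59): print(th,*[np.round((proj(f,L(th,a,156,0))[0]-o)*s,0) for f,o,s in (('scene5',(220,130),4),('side5',(200,130),3.75)) for a in (0,60,120,166)])
crop('scene5',280,180,370,270,'z1',6.6);crop('side5',210,220,320,290,'z2',7)
E
```

```text
0.44 [546. 282.] [386. 426.] [529. 102.]
0.46 [544. 277.] [383. 420.] [527.  97.]
0.48 [542. 273.] [379. 415.] [524.  92.]
0.5 [540. 268.] [376. 410.] [521.  87.]
0.52 [537. 264.] [372. 404.] [519.  82.]
pointer
0.53 [266. 533.] [355. 459.] [443. 385.] [510. 329.] [ 78. 468.] [159. 460.] [245. 450.] [315. 443.]
0.55 [266. 533.] [354. 458.] [441. 383.] [508. 326.] [ 78. 468.] [158. 458.] [243. 447.] [312. 438.]
0.57 [266. 533.] [353. 457.] [440. 381.] [506. 322.] [ 78. 468.] [157. 457.] [241. 444.] [309. 434.]
0.59 [266. 533.] [352. 456.] [438. 378.] [504. 319.] [ 78. 468.] [156. 455.] [239. 441.] [306. 430.]
z1 scale 6.6
z2 scale 7
```

View pics/z1.png

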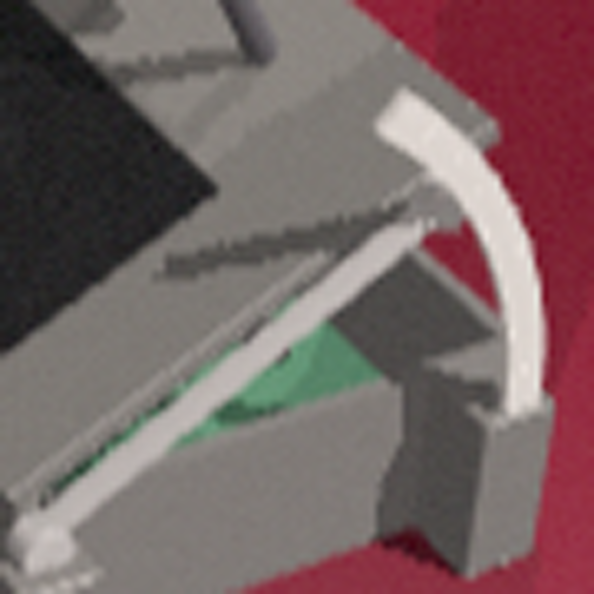

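View pics/z2.png

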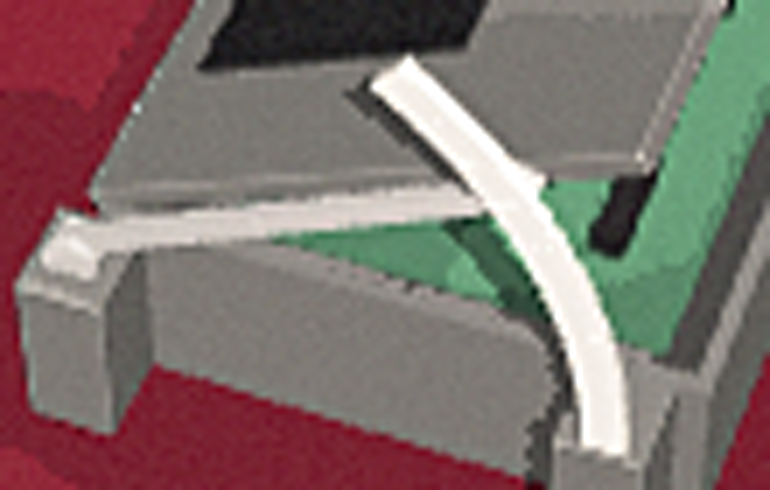

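Lid ≈0.47 and pointer ≈0.565, so it needs about 0.09 more.

```bash

python3 -m crank '0 0 0 0 4 -4 0;0 0 0 0 4 -3.7 0;0 0 0 0 4 -3.5 0;0 0 0 0 0 0 0;0 0 0 0 0 0 0;0 0 0 0 0 0 0'
python3 lid.py
python3 - <<'E'
from h import *
for n in ['scene','side','wrist']: cap(n,n+'6')
crop('scene6',280,180,370,270,'z3',6.6);crop('side6',210,200,320,290,'z4',6.6)
from fit import *
p=np.load('p.npy')
def L(th,a,y,h): return world(p,(100-a*np.cos(th)+h*np.sin(th),y,70.5+a*np.sin(th)+h*np.cos(th)))
for th in (.5,.53,.55,.57,.59):
    print(th,*[np.round((proj(f,L(th,200,y,10))[0]-o)*s,0) for f,y,o,s in (('scene6',140,(280,180),6.6),('side6',140,(210,200),6.6))],
    *[np.round((proj(f,L(th,a,156,0))[0]-o)*s,0) for f,o,s in (('scene6',(280,180),6.6),('side6',(210,200),6.6)) for a in (0,60,120,166)])
E
```

```text
t: 14.05
eef_pos: [528.3, 36.9, 206.7]
eef_rot: [-2.492, -1.901, 0.009]
ft_force: [-4.2, 3.5, -6.9]
width: 9.4
lid 0.5654436277040593 R 175.68779245366798 want R 173.9 y -0.2814290022725068 mark 0.5681087925392918
t 14.05 pos [528.3  36.9 206.7] q [-1.07  0.36  1.1   1.96 -0.38  1.05 -0.07] w 9.4 F [-4.2  3.5 -6.9]
turn [-0.01   0.    -0.001] shift [0. 0. 0.]
z3 scale 6.6
z4 scale 6.6
0.5 [494. 113.] [596. 259.] [ 43. 550.] [192. 430.] [339. 312.] [451. 223.] [ 72. 362.] [217. 351.] [371. 339.] [496. 329.]
0.53 [488. 102.] [586. 245.] [ 43. 550.] [189. 427.] [335. 306.] [446. 213.] [ 72. 362.] [214. 347.] [366. 331.] [489. 317.]
0.55 [483.  95.] [579. 235.] [ 43. 550.] [188. 426.] [332. 302.] [443. 208.] [ 72. 362.] [212. 344.] [362. 325.] [484. 310.]
0.57 [479.  88.] [572. 226.] [ 43. 550.] [186. 424.] [329. 298.] [439. 202.] [ 72. 362.] [210. 342.] [358. 320.] [478. 302.]
0.59 [474.  81.] [565. 216.] [ 43. 550.] [185. 422.] [326. 294.] [435. 196.] [ 72. 362.] [208. 339.] [354. 314.] [473. 294.]
```

View pics/z3.png

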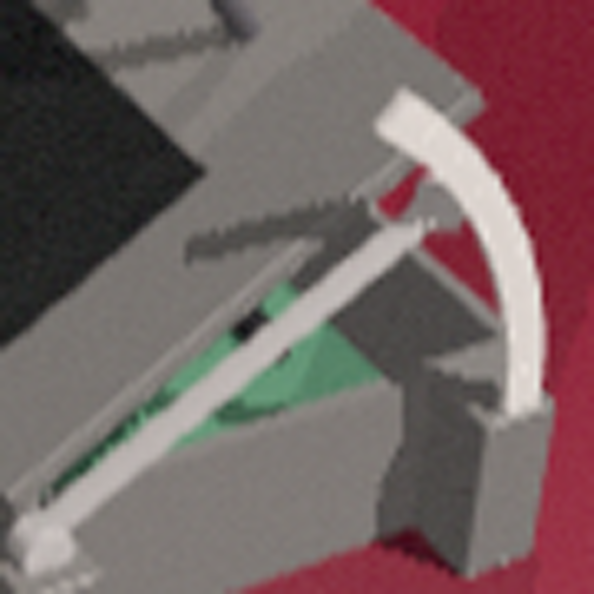

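View pics/z4.png

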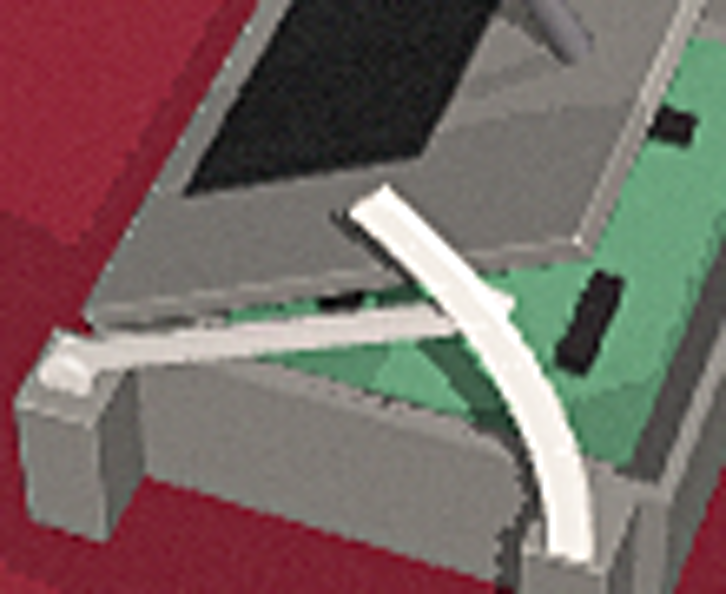

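View pics/scene6.png

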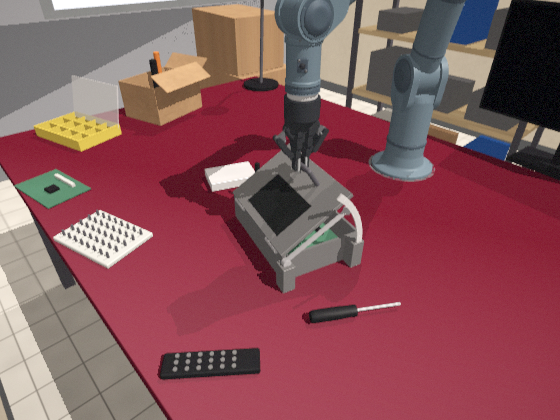

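By eye the lid is about 0.55 and the pointer 0.54–0.575. To tighten this, I'll fit the pointer's and lid edge's lines by image code.

```bash
python3 - <<'E'
from fit import *
p=np.load('p.npy')
def L(th,a,y,h): return world(p,(100-a*np.cos(th)+h*np.sin(th),y,70.5+a*np.sin(th)+h*np.cos(th)))
def prof(f,A,B,n=9,half=7):
    im=cv2.imread('pics/'+f+'.png').astype(np.float32); g=im[...,0]  # blue? 
    g=im.min(axis=2)
    d=(B-A)/np.linalg.norm(B-A); nrm=np.array([-d[1],d[0]])
    if nrm[1]<0:nrm=-nrm
    out=[]
    for t in np.linspace(.15,.85,n):
        c=A+t*(B-A); s=np.arange(-half,half+.1,.5)
        P=c+s[:,None]*nrm
        v=cv2.remap(g,P[:,0].astype(np.float32)[None],P[:,1].astype(np.float32)[None],cv2.INTER_LINEAR)[0]
        out.append((t,c,s,v))
    return out,nrm
for f in ('scene6','side6','scene0','side0'):
    A,B=proj(f,L(.565,20,156,0))[0],proj(f,L(.565,150,156,0))[0]
    o,nrm=prof(f,A,B); print(f,A,B)
    for t,c,s,v in o: print(round(t,2),v[::2].astype(int))
E
```

```text
scene6 [293.76647036 256.93751337] [340.86472445 215.81806394]
0.15 [ 68  59 125 167 174 177 174 149 126 118 117 118 118 117 118]
0.24 [ 84  96 130 168 174 177 176 162 134 128 123 118 117 118 118]
0.32 [ 94  84 102 152 176 178 180 166 127 106 122 127 123 118 120]
0.41 [109 102 112 155 173 178 178 164  96  65  66  64 101 123 127]
0.5 [102 101 111 152 176 177 179 166 124 100 100 101  98  79  96]
0.59 [ 72  41  51 133 173 179 179 169 119  91  97  99  98  91  85]
0.68 [106 103 106 136 171 179 182 179 155 111  94  88  86  86  86]
0.76 [ 90  72  73 109 159 179 181 178 142  72  72  72  71  72  73]
0.85 [ 73  71  74  99 164 179 181 181 143  86  72  71  73  72  69]
side6 [227.76424297 253.89466918] [276.19994187 246.97164654]
0.15 [121 114  83  87 128 185 196 197 193 116 111 115 117 118 115]
0.24 [122 120 110 100 148 195 190 197 190 156 118 116 118 117 117]
0.32 [124 110  86 117 136 175 196 198 197 163 137 129 120 114 116]
0.41 [116 113  94  79 118 202 191 202 195 165 106 137 134 132 119]
0.5 [121 116  91  75 114 166 198 199 199 171 107  87 113 138 136]
0.59 [119 113  89  85 107 186 196 204 2
[... 857 characters left out ...]
185 183 168 151 147 149 148 149 148]
side0 [227.76424297 253.89466918] [276.19994187 246.97164654]
0.15 [157 156 155 154 156 201 199 195 191 119 113 116 118 113 112]
0.24 [156 156 154 156 177 215 207 193 187 152 118 113 114 115 115]
0.32 [155 155 154 151 156 195 208 201 196 154 119 116 117 117 115]
0.41 [155 157 155 153 170 219 209 193 193 168 159 130 110 114 116]
0.5 [156 155 156 158 176 205 214 200 196 188 165 156 160 147 123]
0.59 [158 156 155 155 159 210 215 201 199 198 160 155 156 159 168]
0.68 [158 156 155 153 159 186 214 206 198 193 171 153 157 158 157]
0.76 [165 161 159 154 157 179 205 206 201 198 167 151 155 157 157]
0.85 [ 59 104  95 100 131 169 220 211 197 202 187 150 156 157 157]
```

```bash
python3 - <<'E'
from fit import *
p=np.load('p.npy')
def L(th,a,y,h): return world(p,(100-a*np.cos(th)+h*np.sin(th),y,70.5+a*np.sin(th)+h*np.cos(th)))
for f,o in (('scene6',(280,180)),('side6',(210,200))):
  im=cv2.imread('pics/'+f+'.png')
  x0,y0=o; s=8
  big=cv2.resize(im[y0:y0+75,x0:x0+95],None,fx=s,fy=s,interpolation=cv2.INTER_CUBIC)
  for y,h,th,col in ((140,10,.55,(0,255,255)),(140,0,.55,(255,255,0)),(156,4,.54,(0,255,0)),(156,-4,.54,(0,255,0))):
    a2=200 if y==140 else 166
    P=[((proj(f,L(th,a,y,h))[0]-o+.5)*s).astype(int) for a in (0,a2)]
    cv2.line(big,tuple(map(int,P[0])),tuple(map(int,P[1])),col,1)
  cv2.imwrite('pics/ov_'+f+'.png',big)
E
```

```text
(no output)
```

View pics/ov_scene6.png

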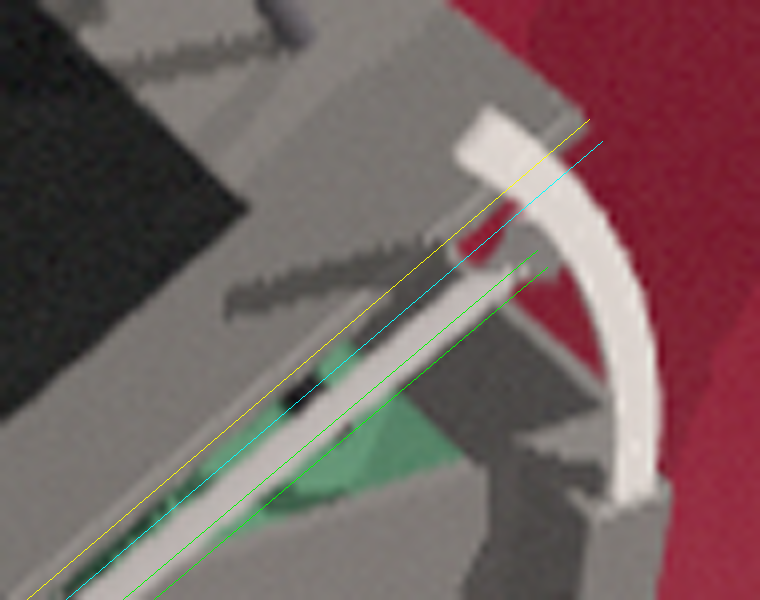

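View pics/ov_side6.png

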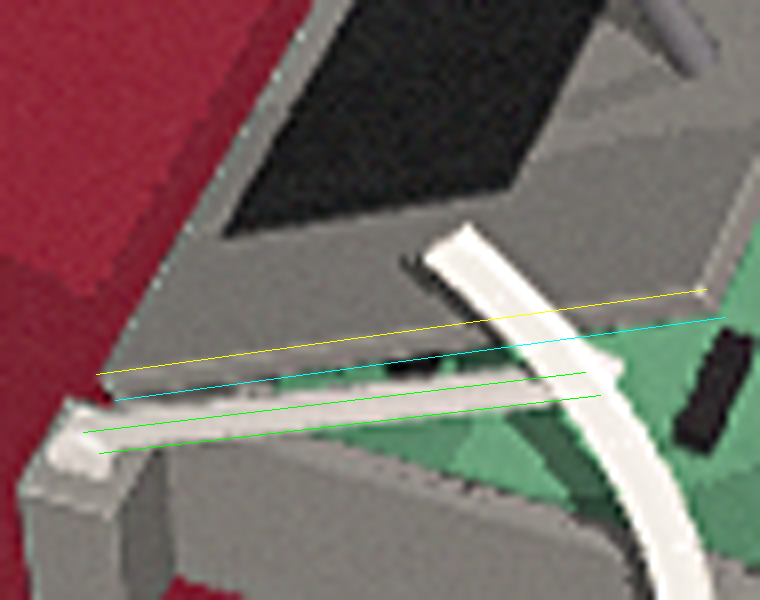

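Both overlays run parallel to the image edges. Lid is about 0.55 and pointer 0.535–0.565, so the difference is within about 0.02 rad of a 0.07 tolerance. A steadiness check comes before handing in.

```bash

python3 -m crank '0 0 0 0 0 0 0;0 0 0 0 0 0 0;0 0 0 0 0 0 0;0 0 0 0 0 0 0;0 0 0 0 0 0 0;0 0 0 0 0 0 0;0 0 0 0 0 0 0;0 0 0 0 0 0 0;0 0 0 0 0 0 0;0 0 0 0 0 0 0' 70
python3 lid.py
python3 - <<'E'
from h import *
for n in ['scene','side']: cap(n,n+'7')
for n in ['scene','side']:
    a,b=[cv2.imread(f'pics/{n}{k}.png').astype(int) for k in (6,7)]; print(n,(abs(a-b).max(2)>40).sum())
crop('side7',190,120,400,310,'s7')
E
```

```text
t: 15.2
eef_pos: [528.2, 37.0, 206.7]
eef_rot: [-2.492, -1.9, 0.009]
ft_force: [-4.5, 3.8, -6.1]
width: 9.5
lid 0.5650457961220527 R 175.70524326370327 want R 173.9 y -0.2710095362044278 mark 0.5681087925392918
t 15.2 pos [528.2  37.  206.7] q [-1.07  0.36  1.1   1.96 -0.38  1.05 -0.07] w 9.5 F [-4.5  3.8 -6.1]
turn [-0.01   0.    -0.001] shift [0. 0. 0.]
scene 0
side 14
s7 scale 3.1578947368421053
```

View pics/s7.png

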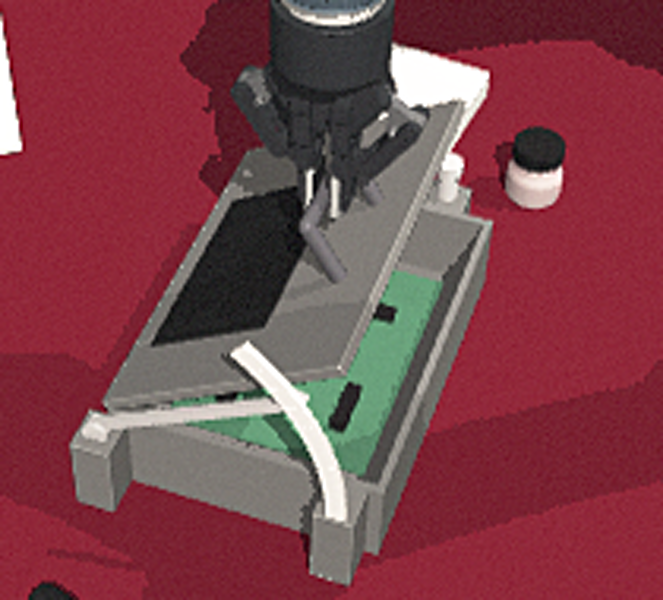

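The lid is held steady: front corner at crop (345,372) and unchanged over 1.1 s, in line with the pointer. The latch is back and the loose things are in place. I'm handing in.

```bash
python3 -c "
from cell import env
print(env.close_job())"
```

```text
the job is handed in; nothing more can be done
None
```

I gripped the latch knob and swung the lever from about 0.12 to 1.63 rad, back along the case's side, and left it there. I then gripped the bar handle, raised the lid along its arc to the pointer, and handed the job in at about 15 s while still holding it. The hand-in reports no verdict.

**Lid against pointer:** The lid measured about 0.55 rad from its corners and 0.565 rad from the tool position. The pointer came out at 0.54 rad from its slope in the pictures and 0.57 rad from its tip. These disagree by about 0.02 to 0.03 rad, inside the 0.07 rad tolerance.

**Steadiness:** The lid did not move over 1.1 s before handing in: the tool position shifted about 0.1 mm and the pictures were nearly identical. The jaws stayed closed on the bar at 9.5 mm. That is less than the bar's 12 mm, but the 14 mm knob also read low, at 13 mm. The wrist force still showed the lid's load of about 8 N.

**Surroundings:** In the last pictures the lever still lay back. The pointer, screwdriver, drive and jar showed no visible movement.

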